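Gauge a turned spindle in the bench caliper

ROBOT

A 6-joint arm with a two-finger parallel gripper is mounted at the origin on the work surface. World frame = base frame: x ahead of the robot, y to its left, z up, the work surface at z = 0. Lengths are in m, angles in rad, forces in N, time in s.
With the tool pointing down it reaches from about 0.4 to 0.825 m from the base axis. Payload 7 kg.
Tool frame: the origin (TCP) lies between the finger pads; the fingertips stand 8 mm ahead of it and the grasp point (between the pads) lies 11 mm behind it (arm.finger_overhang is the distance from the TCP to the fingertips, in m); z points along the fingers, y is the line along which they close (so a half turn about z gives the same grasp; the last joint's range is limited). The gripper opens to 88 mm and grips with 3 to 60 N. Pads are 19 mm wide; open, the fingers measure 130 mm over their backs; the gripper's body (78 mm by 193 mm) begins 47 mm behind the grasp point.
Start: joints at [-1.043, 0.359, 0.012, 0, -1.224, -0.288], TCP at [0.16, -0.656, 0.207] pointing down, gripper open.
Joint ranges: [-3.07, 3.07], [-1.43, 2.12], [-1.02, 1.25], [-3.03, 1.67], [-3.05, -0], [-3.03, 3.03]. Speed limits (rad/s): [2.39, 2.39, 3.01, 3.14, 3.14, 3.14].

INTERFACE

Orientations are given as [roll, pitch, yaw] about the fixed x, y, z axes, in that order (R = Rz(yaw) Ry(pitch) Rx(roll)).
In Python, from station import arm gives the robot as it stands.
- The arm moves only by the tool move_arm, never from a script. Its argument "rows" is text: rows parted by semicolons, each of 7 numbers parted by spaces: the turn, a rotation vector about the tool's x, y, z in degrees, then the shift along the tool's x, y, z in m, then the finger opening in m, from 0 to 0.0876. A call has 1 to 8 rows; each row shifts and turns the commanded pose from where the row before left it, along the tool's axes as they then stand; what a row does not reach is not made up. A row lasts 1/8 s, in which the tool goes at most 62.5 mm and 10.7 degrees, less where a joint would pass 70% of its speed; a pose out of reach is approached as far as the arm can. A call is refused whole if a number of a shift passes 0.0625 or a number of a turn 10.7, either way. A call with a gripper value outside its range is refused whole. The fingers move at their own pace and stop on an object; "squeeze" is the grip in N (left out, the last holds). Time passes only in rows, so rows that do not move let the fingers close. It gives the time, the measured TCP pose, the force, the opening and the grip force at its end, in the units of the state.
- arm.get_state(): the state, without advancing time (a new reading comes with each control period).
- arm.grab_frame(name): name is "scene" or "side" or "wrist"; returns (picture, depth): 420x560x3 uint8, blue, green, red; 420x560 float32, m along the optical axis (not along the pixel's ray), 0 where there is no reading.
- arm.camera_model(name): a dict with "mtx" (3x3 intrinsics, pixels), "k1" (the pictures are not rectified: a ray, as slopes to the right and down, at radius r is drawn at 1 + k1 r^2 times it, then the intrinsics apply), "camera_from_world" (4x4, takes a point from world to camera coordinates); the wrist camera has in their place "mount" (4x4, takes a point from camera to tool coordinates, whose origin is the TCP and whose axes are the flange's). Camera axes: x right, y down, z forward; pixel columns grow to the right and rows downward; lengths in m; the calibration is good to about 2 mm. A picture is of the moment at which its call begins: read the wrist's pose just before it. camera_model takes no time and is no camera call.
- arm.job_done(): hands the job in; it is judged then, once.
The state is a dict: "t": time; "q": joint angles; "qd": joint speeds; "joint_efforts": joint torques, N m; "eef_pos": TCP position; "ee_rot": TCP orientation; "force": force on the tool from outside, world axes, zero at the start; "moment": the same for the moment, N m; "width": finger opening in m; "gripper_force": force on a finger pad.
Only numpy, scipy, OpenCV 4.12 (cv2) and the standard library are available. Lean on these libraries where they do the work, as an engineer would, in place of code of your own. Each camera call takes 0.05 s, during which the arm holds its last target. There are 200 camera calls.

TASK

Two turned aluminium spindles stand on the instrument-lab bench. Stand the thicker one, thick end down, on the bed of the bench caliper between its open jaws and let go of it, then slide the caliper's jaw shut by its black thumb block until the spindle is felt to be firmly nipped between both jaws, without ramming it. Leave the jaw shut on the standing spindle, and leave the thinner spindle where it stands.

Things in the scene. Friction and masses are not known exactly. Their poses are not given: they have to be found in the camera images.
- spindle: The thicker turned aluminium spindle, loose, about 0.14 kg, standing upright: a round body 40 mm in diameter and 30 mm high, and on top of it, coaxial, a round neck 20 mm in diameter and 45 mm high (75 mm in all). Origin: centre of the underside; z up along its axis.
- thin_spindle: The thinner spindle, a bystander, loose, standing upright near the other: body 28 mm in diameter and 30 mm high, neck 20 mm in diameter and 45 mm high. Same plain aluminium. Origin: centre of the underside.
- caliper: Bench caliper, fixed. Dark steel bed plate 110 (x) by 270 (y) mm, 15 mm thick. Origin: centre of its underside; z up. Fixed jaw: face at y = +70 mm looking to -y, x -52 to +28 mm, top at z = 43 mm, 22 mm thick. A guide beam 12 mm wide, 16 mm high lies on the bed along y at x -52 to -40 mm. Parts stand on the bed at about x = 0.
- jaw: Sliding jaw; axes as the caliper's, moves to +y to shut, 1.5 N friction, stays put; push 6 to 30 N to nip. Origin: middle of its pressing face, at bed height; gap = 70 mm minus its y in the caliper frame (70-100 at start, 40 when shut on the spindle). 56 mm wide, 28 high, y 0 to -52. Black thumb block on it: x -20 to 20, y -50 to -36, top 67 mm above the bed; push its rear face or pinch it.

How it is judged:
On the way, in this order (a step that is already met when the one before it is completed fails the run):
1. the thicker spindle stands on the caliper's bed between the open jaws, let go (angle between spindle's own z axis and vertical below 0.15 rad and z of spindle in the frame of caliper between 0.01 and 0.02 m and x of spindle in the frame of caliper between -0.025 and 0.025 m and y of spindle in the frame of caliper below 0.056 m and y of spindle in the frame of jaw above 0.014 m and contact force between spindle and the fingers below 0.1 N and y of jaw in the frame of caliper below 0.02 m and linear speed of spindle below 0.03 m/s), for 0.2 s.
2. the sliding jaw presses on the spindle with more than 3 N, the spindle being nipped against the fixed jaw (angle between spindle's own z axis and vertical below 0.15 rad and z of spindle in the frame of caliper between 0.01 and 0.02 m and x of spindle in the frame of caliper between -0.025 and 0.025 m and y of spindle in the frame of caliper between 0.043 and 0.056 m and y of spindle in the frame of jaw above 0.014 m and y of jaw in the frame of caliper between 0.026 and 0.034 m and contact force between spindle and jaw above 3 N), for 0.04 s.
At the end, for the whole second after the job is handed in: The thicker spindle stands upright (within 0.15 rad), thick end down, on the bed, within 25 mm of the centre line in x and 7 mm of touching the fixed jaw; the sliding jaw is left shut on it (gap 40 mm, at most 4 mm more); the spindle and jaw are at rest (angle between spindle's own z axis and vertical below 0.15 rad and z of spindle in the frame of caliper between 0.01 and 0.02 m and x of spindle in the frame of caliper between -0.025 and 0.025 m and y of spindle in the frame of caliper between 0.043 and 0.056 m and y of spindle in the frame of jaw above 0.014 m and y of jaw in the frame of caliper between 0.026 and 0.034 m and linear speed of spindle below 0.02 m/s and linear speed of jaw below 0.01 m/s).
It fails at once if the jaw rams the spindle with more than 60 N (contact force between spindle and jaw above 60 N).
It fails at once if the thinner spindle is moved by more than 30 mm or tipped over (distance of thin_spindle from where it was at the start of the episode above 0.03 m or angle between thin_spindle's own z axis and vertical above 0.6 rad).
It also fails if it takes over 45 s, if anything falls off the work surface, if the arm or the gripper's body presses on something with over 40 N, if the wrist force passes 120 N, or if a joint passes its speed limit or range.

## Working session

There is one attempt and no reset: what is moved stays moved. The work goes in short steps, Python scripts to look and compute and a tool call to move; the robot and the scene stay as the last step left them, time stands still between calls to the robot, and variables do not carry over. Pictures are saved under pics/ and viewed, at most 10 in all, crops included, and the job is handed in when it is done.

Besides the shell and the picture viewer there is one more tool, called after ">>>" in YAML: its name, and indented under it one key for each argument. move_arm: Moves the arm, as the interface text tells. Its arguments: {"type":"object","properties":{"rows":{"type":"string"},"squeeze":{"type":"number"}},"required":["rows"]}

```bash
mkdir -p pics; cat > h.py <<'E'
import numpy as np, cv2
from station import arm
from scipy.spatial.transform import Rotation as R
def cam2world(name,st=None):
    m=arm.camera_model(name)
    if name!='wrist': return m, np.linalg.inv(m['camera_from_world'])
    T=np.eye(4);T[:3,:3]=R.from_euler('xyz',st['ee_rot']).as_matrix();T[:3,3]=st['eef_pos']
    return m, T@m['mount']
def look(name,png):
    st=arm.get_state(); p,d=arm.grab_frame(name); cv2.imwrite('pics/'+png,p)
    m,T=cam2world(name,st); np.savez(png+'.npz',p=p,d=d,T=T,K=m['mtx'],k1=m['k1']); return p,d
def cloud(png):
    z=np.load(png+'.npz'); d=z['d'];h,w=d.shape
    u,v=np.meshgrid(np.arange(w),np.arange(h))
    pts=np.stack([u,v],-1).reshape(-1,1,2).astype(float)
    n=cv2.undistortPoints(pts,z['K'],np.array([z['k1'],0,0,0.]).astype(float)).reshape(h,w,2)
    c=np.concatenate([n*d[...,None],d[...,None]],-1)
    W=c@z['T'][:3,:3].T+z['T'][:3,3]; W[d==0]=np.nan; return W
E
python3 - <<'E'
from h import *
a,_=look('scene','a.png'); b,_=look('side','b.png')
cv2.imwrite('pics/ab.png',cv2.resize(np.hstack([a,b]),(800,300)))
print(arm.get_state())
E
```

```text
{'t': 0.1, 'q': array([-1.04290114e+00,  3.59320894e-01,  1.11817108e-02, -2.90482504e-04,
       -1.22405728e+00, -2.88125207e-01]), 'qd': array([ 0.00079817, -0.00212928,  0.00104033,  0.00186853,  0.00111046,
        0.00056751]), 'joint_efforts': array([-2.74757695e-03, -5.84161520e+01,  2.93754190e+01,  7.01547280e+00,
        1.02704132e-02, -4.58959062e-05]), 'eef_pos': array([ 0.16018647, -0.65527299,  0.20642958]), 'ee_rot': array([ 3.14017263e+00, -1.36059377e-04, -2.90192148e+00]), 'force': array([-0.22675333,  0.26018341,  0.31644107]), 'moment': array([-0.04516277,  0.0374039 , -0.0099034 ]), 'gripper_force': 0.0, 'width': 0.08771933673296874}
```

View pics/a.png

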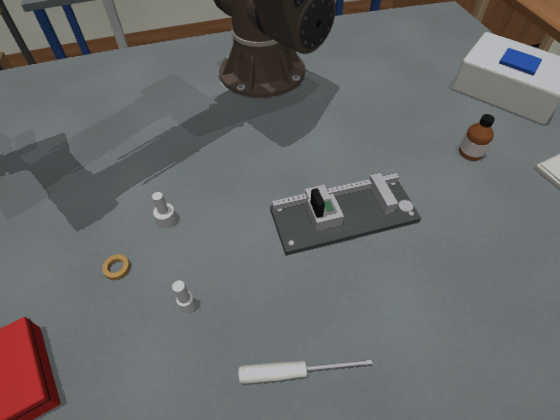

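View pics/b.png

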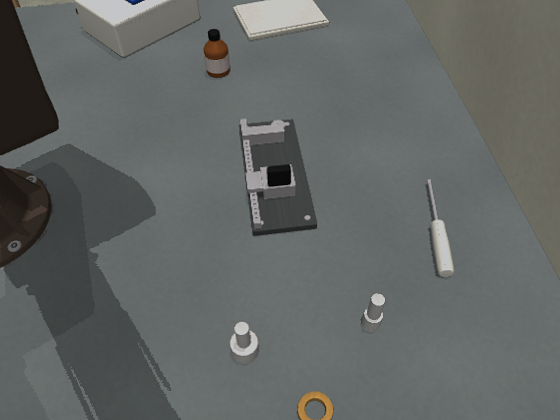

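The scene view shows the thick spindle at about (163,212), the thin one at (184,297), and the caliper across (271-418, 178-248). Its jaw block is at (318,202) and the fixed jaw at (383,192). The side view agrees: thick spindle at (243,343), thin at (374,313).

```bash
python3 - <<'E'
from h import *
for n,bx in (('a.png',dict(thick=(145,185,180,235),thin=(168,275,202,318),cal=(265,165,425,255))),('b.png',dict(thick=(225,315,262,368),thin=(358,288,388,338),cal=(232,112,322,240)))):
    W=cloud(n)
    for k,(u0,v0,u1,v1) in bx.items():
        P=W[v0:v1,u0:u1].reshape(-1,3); P=P[np.isfinite(P[:,0])]
        print(n,k,'table z',np.median(P[:,2]))
        if k!='cal':
            for lo,hi in((.035,.068),(.071,.085),(.026,.033)):
                Q=P[(P[:,2]>lo)&(P[:,2]<hi)]; print(lo,len(Q),Q.mean(0).round(4),Q.min(0).round(4),Q.max(0).round(4))
        else:
            for lo,hi in((.01,.02),(.038,.048),(.054,.061),(.072,.09)):
                Q=P[(P[:,2]>lo)&(P[:,2]<hi)]
                if len(Q)<8: print(lo,len(Q));continue
                (c,s,ang)=cv2.minAreaRect(Q[:,:2].astype(np.float32)*1000)
                print(lo,len(Q),Q.mean(0).round(4),'rect',np.round(c,1),np.round(s,1),round(ang,2))
E
```

```text
a.png thick table z 1.0209812929151685e-05
0.035 124 [ 0.4462 -0.2942  0.0516] [ 0.4368 -0.3043  0.0351] [ 0.45   -0.2865  0.0678]
0.071 75 [ 0.4406 -0.2955  0.0743] [ 0.4309 -0.3047  0.0713] [ 0.45   -0.287   0.0769]
0.026 186 [ 0.4453 -0.2941  0.0292] [ 0.4207 -0.3131  0.0261] [ 0.4595 -0.2769  0.0328]
a.png thin table z 0.0007678392335712658
0.035 121 [ 0.635  -0.2752  0.0517] [ 0.6268 -0.2863  0.035 ] [ 0.6386 -0.2682  0.0678]
0.071 121 [ 0.6288 -0.2771  0.0749] [ 0.618  -0.2855  0.0711] [ 0.6381 -0.2685  0.0771]
0.026 95 [ 0.6339 -0.2758  0.0296] [ 0.6175 -0.2898  0.0262] [ 0.6419 -0.2644  0.0325]
a.png cal table z 0.010487153179539688
0.01 4670 [0.5366 0.0315 0.0149] rect [525.7  40.2] [271.4 108.9] 89.79
0.038 1072 [0.5166 0.0475 0.0427] rect [509.2  51.8] [ 84.4 161.2] 0.78
0.054 36 [ 0.5339 -0.0229  0.0571] rect [528.1 -24.7] [35.6 10.6] 19.86
0.072 178 [ 0.5264 -0.0206  0.0801] rect [524.3 -19.4] [14.4 40.4] 89.83
b.png thick table z 0.0027904236113073244
0.035 142 [ 0.4367 -0.3051  0.0517] [ 0.4267 -0.3078  0.0354] [ 0.446  -0.2995  0.0679]
0.071 173 [ 0.4362 -0.2985  0.076 ] [ 0.4267 -0.3075  0.0712] [ 0.4458 -0.2882  0.0791]
0.026 367 [ 0.4368 -0.3034  0.0307] [ 0.4164 -0.3178  0.0262] [ 0.4559 -0.281   0.033 ]
b.png thin table z 0.002434447454793709
0.035 157 [ 0.6223 -0.2858  0.0516] [ 0.6157 -0.2901  0.0353] [ 0.6344 -0.2748  0.0678]
0.071 164 [ 0.6253 -0.2803  0.0759] [ 0.6154 -0.2894  0.0713] [ 0.6352 -0.2696  0.0789]
0.026 117 [ 0.6226 -0.2848  0.0303] [ 0.6122 -0.2935  0.0261] [ 0.6401 -0.2664  0.0329]
b.png cal table z 0.01587883702910592
0.01 3981 [0.5284 0.0074 0.0168] rect [519.2  39.8] [110.2 275.2] 0.78
0.038 1044 [0.5013 0.0418 0.0439] rect [505.4  50.3] [ 83.1 164.3] 0.94
0.054 65 [ 0.5201 -0.0271  0.0577] rect [519.9 -26.8] [39.6  4.7] 1.57
0.072 245 [ 0.5197 -0.0241  0.0809] rect [519.7 -21.5] [39.5 16.8] 0.71
```

>>> move_arm:
  rows: "0 0 -9.5 0 0 0 0.0876;0 0 -9.5 0 0 0 0.0876;0 0 -9.5 0 0 0 0.0876;0 0 -9.5 0 0 0 0.0876;0 0 -9.5 0 0 0 0.0876;0 0 -9.5 0 0 0 0.0876;0 0 -9.5 0 0 0 0.0876;0 0 -9.7 0 0 0 0.0876"

```text
t: 1.1
eef_pos: [0.1602, -0.6553, 0.2067]
ee_rot: [3.141, 0.001, -1.566]
force: [0.1, -0.6, 0.1]
width: 0.0877
gripper_force: 0.0
```

>>> move_arm:
  rows: "0 0 0 -0.045 -0.035 0 0.0876;0 0 0 -0.045 -0.035 0 0.0876;0 0 0 -0.045 -0.035 0 0.0876;0 0 0 -0.045 -0.035 0 0.0876;0 0 0 -0.045 -0.035 0 0.0876;0 0 0 -0.045 -0.035 0 0.0876;0 0 0 -0.045 -0.035 0 0.0876;0 0 0 -0.044 -0.034 0 0.0876"

```text
t: 2.1
eef_pos: [0.4404, -0.2952, 0.2072]
ee_rot: [3.142, 0.0, -1.572]
force: [-0.3, -0.5, -0.1]
width: 0.0875
gripper_force: 0.0
```

>>> move_arm:
  rows: "0 0 0 0 0 0 0.0876;0 0 0 0 0 0 0.0876"

```text
t: 2.35
eef_pos: [0.4396, -0.2966, 0.207]
ee_rot: [3.141, 0.0, -1.571]
force: [-0.3, -0.4, -0.3]
width: 0.0877
gripper_force: 0.0
```

```bash
python3 - <<'E'
from h import *
look('wrist','w1.png')
W=cloud('w1.png'); P=W.reshape(-1,3);P=P[np.isfinite(P[:,0])]
for lo,hi in((.071,.08),(.025,.034)):
    M=((W[...,2]>lo)&(W[...,2]<hi)&(abs(W[...,0]-.44)<.04)&(abs(W[...,1]+.3)<.04)); Q=W[M]
    print(lo,len(Q)); 
    if len(Q)>5: print(Q.mean(0),Q.min(0),Q.max(0),cv2.minEnclosingCircle(Q[:,:2].astype(np.float32)))
E
```

```text
0.071 383
[ 0.4397456  -0.29796598  0.07435701] [ 0.43047196 -0.30721109  0.07102222] [ 0.44914269 -0.28828851  0.07680336] ((0.43973177671432495, -0.2973855137825012), 0.010004634968936443)
0.025 693
[ 0.43994066 -0.30270881  0.02946445] [ 0.42014655 -0.31679934  0.02572865] [ 0.45947814 -0.28084287  0.03391941] ((0.4398287236690521, -0.29723209142684937), 0.020018311217427254)
```

View pics/w1.png

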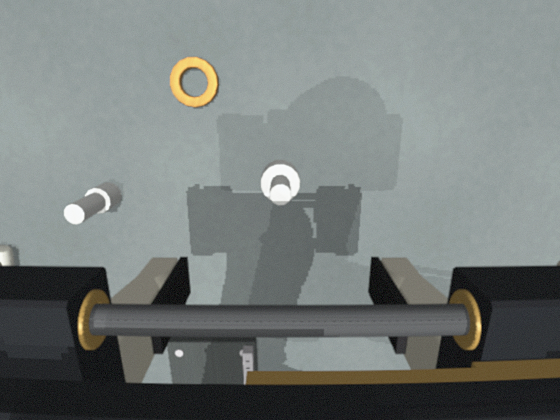

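The wrist view shows the thick spindle at (280,185), centred between the fingers, with its axis at (0.4398, -0.2973). I'm going straight down.

>>> move_arm:
  rows: "0 0 0 0.001 0 0.04 0.0876;0 0 0 0 0 0.04 0.0876;0 0 0 0 0 0.035 0.0876;0 0 0 0 0 0.025 0.0876;0 0 0 0 0 0.02 0.0876;0 0 0 0 0 0 0.0876"

```text
t: 3.15
eef_pos: [0.4376, -0.2987, 0.0459]
ee_rot: [3.138, 0.001, -1.574]
force: [0.1, 0.3, 0.9]
width: 0.0877
gripper_force: 0.0
```

>>> move_arm:
  rows: "0 0 0 0 0 0 0.04;0 0 0 0 0 0 0.03;0 0 0 0 0 0 0.02;0 0 0 0 0 0 0.01;0 0 0 0 0 0 0.01;0 0 0 0 0 0 0.01;0 0 0 0 0 0 0.01;0 0 0 0 0 0 0.01"
  squeeze: 15

```text
t: 4.15
eef_pos: [0.4396, -0.2979, 0.0472]
ee_rot: [3.141, 0.0, -1.572]
force: [-0.4, 0.3, 0.7]
width: 0.0192
gripper_force: 15.0
```

>>> move_arm:
  rows: "0 0 0 0 0 -0.02 0.01;0 0 0 0 0 -0.04 0.01;0 0 0 0 0 -0.04 0.01;0 0 0 0 0 -0.025 0.01;0 0 0 0 0 0 0.01"

```text
t: 4.78
eef_pos: [0.4407, -0.2983, 0.1741]
ee_rot: [-3.138, -0.001, -1.572]
force: [-0.0, 0.4, -2.3]
width: 0.0195
gripper_force: 15.0
```

>>> move_arm:
  rows: "0 0 0 -0.03 -0.006 0 0.01;0 0 0 -0.055 -0.012 0 0.01;0 0 0 -0.055 -0.012 0 0.01;0 0 0 -0.055 -0.012 0 0.01;0 0 0 -0.055 -0.012 0 0.01;0 0 0 -0.055 -0.012 0 0.01;0 0 0 -0.05 -0.01 0 0.01;0 0 0 -0.025 -0.006 0 0.01"

```text
t: 5.78
eef_pos: [0.5215, 0.0842, 0.1707]
ee_rot: [3.14, -0.001, -1.57]
force: [0.6, -0.7, -1.3]
width: 0.0188
gripper_force: 15.0
```

>>> move_arm:
  rows: "0 0 0 0 0 0 0.01;0 0 0 0 0 0.04 0.01;0 0 0 0 0 0.03 0.01;0 0 0 0 0 0.015 0.01;0 0 0 0 0 0 0.01;0 0 0 0 0 0 0.01"

```text
t: 6.52
eef_pos: [0.5228, 0.082, 0.0882]
ee_rot: [-3.14, 0.0, -1.572]
force: [-0.4, 0.7, -1.1]
width: 0.019
gripper_force: 15.0
```

```bash
python3 - <<'E'
from h import *
a,_=look('scene','a2.png'); b,_=look('side','b2.png')
f=lambda p:cv2.resize(p,(400,400),interpolation=cv2.INTER_CUBIC)
cv2.imwrite('pics/c2.png',np.hstack([f(a[120:270,270:420]),f(b[90:240,200:350])]))
print(arm.get_state()['eef_pos'])
E
```

```text
[0.52284243 0.08218938 0.08840296]
```

View pics/c2.png

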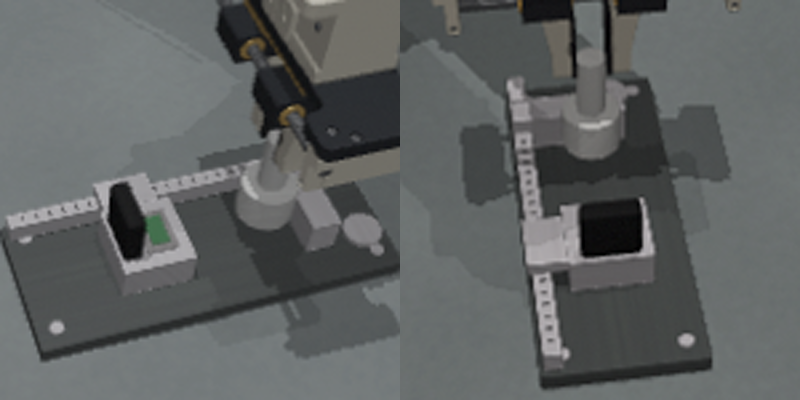

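The crop shows the spindle hovering upright in front of the fixed jaw, at (265,190) on the left and (592,110) on the right. It's clear of both jaws, so I'm lowering it gently.

>>> move_arm:
  rows: "0 0 0 0 0 0.01 0.01;0 0 0 0 0 0.008 0.01;0 0 0 0 0 0.004 0.01;0 0 0 0 0 0.002 0.01;0 0 0 0 0 0 0.01;0 0 0 0 0 0 0.01"

```text
t: 7.38
eef_pos: [0.5222, 0.082, 0.0635]
ee_rot: [-3.141, 0.0, -1.572]
force: [-0.0, 0.1, -1.9]
width: 0.0191
gripper_force: 15.0
```

>>> move_arm:
  rows: "0 0 0 0 0 0.001 0.01;0 0 0 0 0 0 0.01;0 0 0 0 0 0 0.01"

```text
t: 7.75
eef_pos: [0.5221, 0.082, 0.0623]
ee_rot: [-3.142, 0.0, -1.572]
force: [-0.4, -0.1, -1.4]
width: 0.019
gripper_force: 15.0
```

>>> move_arm:
  rows: "0 0 0 0 0 0.001 0.01;0 0 0 0 0 0 0.01;0 0 0 0 0 0 0.01"

```text
t: 8.12
eef_pos: [0.5224, 0.0821, 0.0621]
ee_rot: [-3.141, 0.0, -1.571]
force: [-1.5, 0.2, 6.5]
width: 0.0189
gripper_force: 15.0
```

Contact with the bed (6.5 N). Next I release it, rise and look.

>>> move_arm:
  rows: "0 0 0 0 0 -0.0005 0.025;0 0 0 0 0 0 0.04;0 0 0 0 0 0 0.06;0 0 0 0 0 0 0.0876;0 0 0 0 0 0 0.0876;0 0 0 0 0 0 0.0876"

```text
t: 8.88
eef_pos: [0.5221, 0.082, 0.0617]
ee_rot: [3.142, -0.0, -1.572]
force: [0.6, -0.3, -0.1]
width: 0.0696
gripper_force: 0.0
```

>>> move_arm:
  rows: "0 0 0 0 0 -0.02 0.0876;0 0 0 0 0 -0.04 0.0876;0 0 0 0 0 -0.04 0.0876;0 0 0 0.03 0 -0.03 0.0876;0 0 0 0.05 0 0 0.06;0 0 0 0.05 0 0 0.03;0 0 0 0.045 0 0 0;0 0 0 0 0 0 0"
  squeeze: 20

```text
t: 9.88
eef_pos: [0.5214, -0.0955, 0.1916]
ee_rot: [3.141, -0.0, -1.575]
force: [-0.3, 0.1, 0.1]
width: 0.0533
gripper_force: 0.0
```

```bash
python3 - <<'E'
from h import *
a,_=look('scene','a3.png'); b,_=look('side','b3.png')
f=lambda p:cv2.resize(p,(400,400),interpolation=cv2.INTER_CUBIC)
cv2.imwrite('pics/c3.png',np.hstack([f(a[120:270,270:420]),f(b[90:240,200:350])]))
s=arm.get_state();print(s['eef_pos'],s['width'])
for n in('a3.png','b3.png'):
    W=cloud(n)
    for nm,y0,y1,lo,hi in(('neck',.05,.11,.065,.088),('thumb',-.06,.03,.065,.084)):
        Q=W[(W[...,2]>lo)&(W[...,2]<hi)&(W[...,1]>y0)&(W[...,1]<y1)&(abs(W[...,0]-.52)<.04)]
        print(n,nm,len(Q),Q.min(0).round(4),Q.max(0).round(4)) if len(Q) else print(n,nm,0)
E
```

```text
[ 0.52175141 -0.09345411  0.19167774] 0.04532496400917255
a3.png neck 90 [0.5163 0.0744 0.0652] [0.5322 0.0905 0.0878]
a3.png thumb 217 [ 0.5042 -0.0267  0.0651] [ 0.5441 -0.0124  0.0837]
b3.png neck 101 [0.5088 0.0718 0.0652] [0.5267 0.0812 0.0879]
b3.png thumb 263 [ 0.4999 -0.0295  0.0651] [ 0.5396 -0.0134  0.084 ]
```

View pics/c3.png

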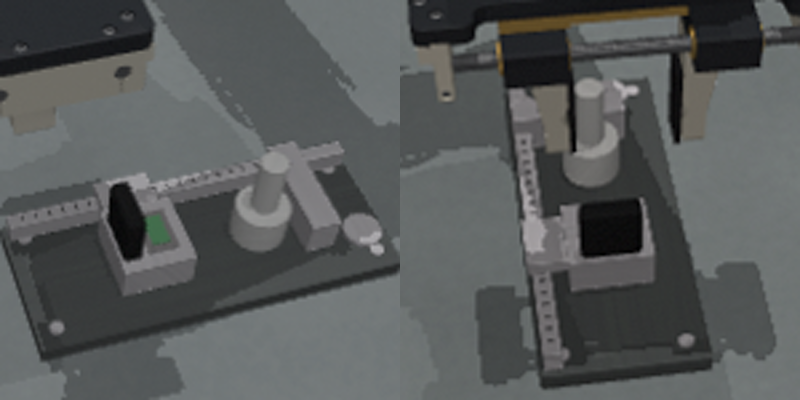

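The spindle stands upright between the open jaws, at (262,205) on the left and (590,130) on the right. The thumb block's rear face is at about y = -0.028. Next I lower the closed fingers behind it.

>>> move_arm:
  rows: "0 0 0 0 0 0 0;0 0 0 0 0 0 0;0 0 0 0 0 0 0;0 0 0 0 0 0.03 0;0 0 0 0 0 0.04 0;0 0 0 0 0 0.04 0;0 0 0 0 0 0.02 0;0 0 0 0 0 0 0"

```text
t: 10.98
eef_pos: [0.5208, -0.0929, 0.0604]
ee_rot: [3.138, -0.001, -1.571]
force: [0.3, 0.1, 0.2]
width: 0.0003
gripper_force: 0.0
```

>>> move_arm:
  rows: "0 0 0 -0.015 0 0 0;0 0 0 -0.015 0 0 0;0 0 0 -0.01 0 0 0;0 0 0 -0.006 0 0 0;0 0 0 0 0 0 0;0 0 0 0 0 0 0"

```text
t: 11.72
eef_pos: [0.5219, -0.0472, 0.0618]
ee_rot: [3.141, -0.0, -1.572]
force: [0.4, -0.7, -0.5]
width: 0.0006
gripper_force: 0.0
```

>>> move_arm:
  rows: "0 0 0 -0.004 0 0 0;0 0 0 -0.003 0 0 0;0 0 0 -0.003 0 0 0;0 0 0 -0.004 0 0 0;0 0 0 -0.004 0 0 0;0 0 0 -0.004 0 0 0;0 0 0 -0.004 0 0 0;0 0 0 -0.004 0 0 0"

```text
t: 12.72
eef_pos: [0.5217, -0.0168, 0.0617]
ee_rot: [3.141, -0.0, -1.572]
force: [-1.1, -1.6, 0.2]
width: 0.0005
gripper_force: 0.8
```

>>> move_arm:
  rows: "0 0 0 -0.003 0 0 0;0 0 0 -0.003 0 0 0;0 0 0 -0.003 0 0 0;0 0 0 -0.002 0 0 0;0 0 0 -0.002 0 0 0;0 0 0 -0.002 0 0 0;0 0 0 0 0 0 0;0 0 0 0 0 0 0"

```text
t: 13.72
eef_pos: [0.5224, -0.0018, 0.0619]
ee_rot: [-3.141, 0.0, -1.572]
force: [0.2, 0.1, 0.4]
width: 0.0003
gripper_force: 0.2
```

>>> move_arm:
  rows: "0 0 0 -0.0015 0 0 0;0 0 0 -0.0015 0 0 0;0 0 0 -0.0015 0 0 0;0 0 0 -0.001 0 0 0;0 0 0 -0.001 0 0 0;0 0 0 -0.001 0 0 0;0 0 0 0 0 0 0"

```text
t: 14.6
eef_pos: [0.5221, 0.0055, 0.0618]
ee_rot: [-3.141, 0.0, -1.572]
force: [0.7, -1.1, 0.2]
width: 0.0004
gripper_force: 1.1
```

>>> move_arm:
  rows: "0 0 0 -0.001 0 0 0;0 0 0 -0.001 0 0 0;0 0 0 0 0 0 0"

```text
t: 14.98
eef_pos: [0.5221, 0.0075, 0.0618]
ee_rot: [-3.141, 0.0, -1.572]
force: [1.6, -1.4, -0.4]
width: 0.0007
gripper_force: 1.1
```

>>> move_arm:
  rows: "0 0 0 -0.001 0 0 0;0 0 0 0 0 0 0"

```text
t: 15.22
eef_pos: [0.5221, 0.0086, 0.0618]
ee_rot: [-3.141, 0.0, -1.572]
force: [2.4, -2.3, 0.6]
width: 0.0004
gripper_force: 1.1
```

>>> move_arm:
  rows: "0 0 0 -0.0007 0 0 0;0 0 0 0 0 0 0"

```text
t: 15.48
eef_pos: [0.522, 0.0092, 0.0618]
ee_rot: [-3.142, 0.0, -1.572]
force: [1.0, -2.5, 0.1]
width: 0.0004
gripper_force: 1.1
```

>>> move_arm:
  rows: "0 0 0 -0.0007 0 0 0;0 0 0 0 0 0 0"

```text
t: 15.72
eef_pos: [0.522, 0.0096, 0.0618]
ee_rot: [3.141, -0.0, -1.572]
force: [2.1, -4.2, 0.6]
width: 0.0001
gripper_force: 2.2
```

>>> move_arm:
  rows: "0 0 0 -0.0005 0 0 0;0 0 0 0 0 0 0"

```text
t: 15.98
eef_pos: [0.5219, 0.0099, 0.0618]
ee_rot: [3.141, -0.001, -1.572]
force: [1.7, -6.4, 0.8]
width: 0.0003
gripper_force: 3.1
```

Nipping has begun. I'm adding pressure in small steps.

>>> move_arm:
  rows: "0 0 0 -0.0005 0 0 0;0 0 0 0 0 0 0"

```text
t: 16.23
eef_pos: [0.5219, 0.01, 0.0618]
ee_rot: [3.141, -0.001, -1.572]
force: [2.5, -8.4, 1.4]
width: 0.0005
gripper_force: 3.9
```

>>> move_arm:
  rows: "0 0 0 -0.0005 0 0 0;0 0 0 0 0 0 0"

```text
t: 16.48
eef_pos: [0.5218, 0.0103, 0.0618]
ee_rot: [3.141, -0.001, -1.572]
force: [2.4, -8.6, 0.1]
width: 0.0007
gripper_force: 4.7
```

>>> move_arm:
  rows: "0 0 0 -0.0007 0 0 0;0 0 0 -0.0005 0 0 0;0 0 0 0 0 0 0;0 0 0 0 0 0 0"

```text
t: 16.98
eef_pos: [0.5218, 0.0121, 0.0626]
ee_rot: [3.142, -0.001, -1.572]
force: [-2.1, -4.8, 9.0]
width: 0.0004
gripper_force: 4.9
```

```bash
python3 - <<'E'
from h import *
a,_=look('scene','a4.png'); b,_=look('side','b4.png')
f=lambda p:cv2.resize(p,(400,400),interpolation=cv2.INTER_CUBIC)
cv2.imwrite('pics/c4.png',np.hstack([f(a[120:270,270:420]),f(b[90:240,200:350])]))
print(arm.get_state()['force'],arm.get_state()['eef_pos'])
E
```

```text
[-1.62014422 -3.95731703 10.30193099] [0.52184151 0.01207607 0.06259126]
```

View pics/c4.png

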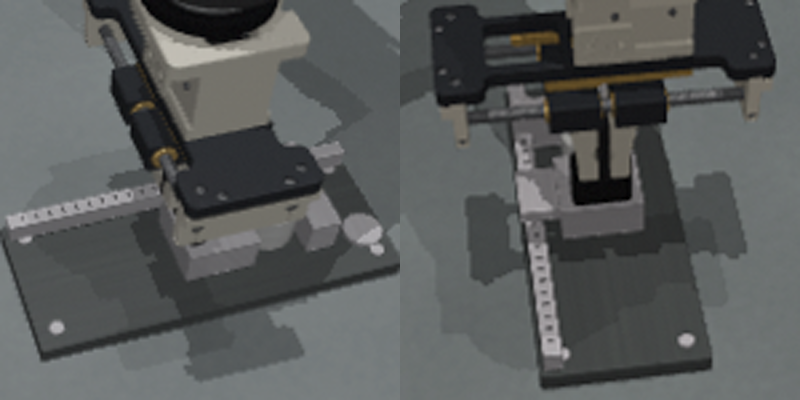

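The crop shows the jaw shut up to the spindle with the fingers behind the thumb block. An unexpected upward force has appeared, so I'm measuring before going on.

```bash
python3 - <<'E'
from h import *
for n in('a3.png','a4.png','b3.png','b4.png'):
    W=cloud(n)
    for nm,lo,hi in(('bed+jawtop',.040,.047),('high',.048,.085),):
        Q=W[(W[...,2]>lo)&(W[...,2]<hi)&(W[...,1]>-.06)&(W[...,1]<.14)&(abs(W[...,0]-.535)<.02)]
        h,e=np.histogram(Q[:,1],np.arange(-.06,.145,.005)); print(n,nm,[(round(float(a)*1000),int(c)) for a,c in zip(e,h) if c])
p=cv2.imread('pics/a4.png');q=cv2.imread('pics/b4.png')
f=lambda p:cv2.resize(p,(400,400),interpolation=cv2.INTER_CUBIC)
cv2.imwrite('pics/d4.png',np.hstack([f(p[175:235,325:405][:, :60+15]),f(q[125:195,235:305])]))
E
```

```text
a3.png bed+jawtop [(-30, 37), (-25, 13), (-20, 16), (-15, 14), (-10, 30), (-5, 43), (0, 46), (5, 46), (10, 47), (15, 37), (20, 35), (60, 3), (65, 25), (70, 31), (75, 24), (80, 18), (85, 16), (90, 17), (95, 21), (100, 8), (105, 15), (110, 41), (115, 40), (120, 38), (125, 37), (130, 15)]
a3.png high [(-30, 79), (-25, 74), (-20, 65), (-15, 25), (70, 8), (75, 73), (80, 37), (85, 17), (90, 3)]
a4.png bed+jawtop [(15, 9), (20, 16), (25, 16), (30, 16), (35, 15), (40, 15), (45, 15), (50, 16), (55, 14), (60, 15), (65, 16), (70, 3), (75, 2), (80, 2), (85, 5), (90, 3), (95, 2), (105, 4), (110, 22), (115, 25), (120, 31), (125, 29), (130, 13)]
a4.png high [(0, 1), (5, 1), (20, 1)]
b3.png bed+jawtop [(-35, 10), (-30, 55), (-25, 9), (-20, 7), (-15, 7), (-10, 5), (-5, 6), (0, 4), (5, 2), (10, 3), (15, 4), (20, 1), (60, 14), (65, 17), (70, 9), (75, 7), (80, 6), (85, 3), (90, 3), (105, 11), (110, 20), (115, 17), (120, 8), (125, 15), (130, 1)]
b3.png high [(-35, 1), (-30, 215), (-25, 40), (-20, 25), (-15, 3), (60, 1), (65, 6), (70, 60), (75, 36), (80, 1), (85, 4), (90, 1), (105, 1)]
b4.png bed+jawtop [(15, 47), (20, 21), (25, 8), (30, 5), (35, 6), (40, 5), (45, 3), (50, 4), (55, 1), (60, 3), (65, 2), (120, 1), (125, 2)]
b4.png high [(0, 1), (5, 2), (15, 74), (20, 50), (25, 1), (85, 3)]
```

View pics/d4.png

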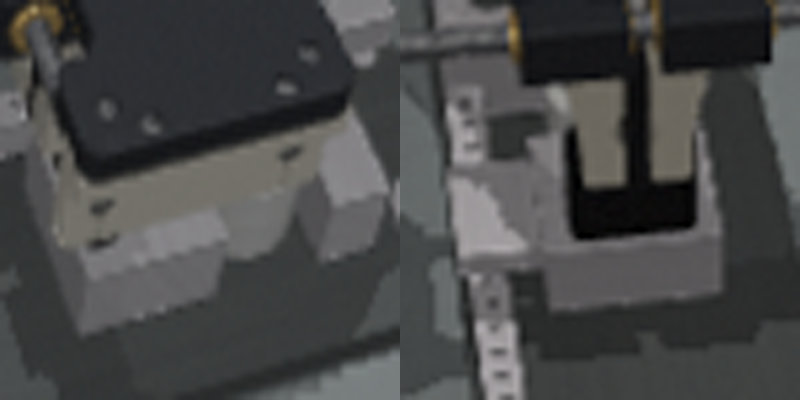

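The jaw is about 70 mm along, so the gap is about 40. The force direction suggests the fingers are riding up an edge, so I'm backing off and rising for a clear look.

>>> move_arm:
  rows: "0 0 0 0.002 0 0 0;0 0 0 0.008 0 0 0;0 0 0 0.015 0 0 0;0 0 0 0.02 0 -0.02 0;0 0 0 0.04 0 -0.04 0;0 0 0 0.04 0 -0.04 0;0 0 0 0.03 0 -0.03 0;0 0 0 0 0 0 0"

```text
t: 18.08
eef_pos: [0.5229, -0.1436, 0.1941]
ee_rot: [-3.137, 0.001, -1.574]
force: [-0.4, 1.6, -0.6]
width: 0.0002
gripper_force: 0.0
```

```bash
python3 - <<'E'
from h import *
a,_=look('scene','a5.png'); b,_=look('side','b5.png')
f=lambda p:cv2.resize(p,(400,400),interpolation=cv2.INTER_CUBIC)
cv2.imwrite('pics/c5.png',np.hstack([f(a[150:250,310:410]),f(b[90:190,215:315])]))
print(arm.get_state()['eef_pos'],arm.get_state()['force'])
for n in('a3.png','a5.png','b3.png','b5.png'):
    W=cloud(n)
    for nm,y0,y1,lo,hi in(('neck',.05,.12,.055,.08),('top',.05,.12,.086,.095),('thumb',-.06,.045,.065,.084),('jaws',-.06,.14,.040,.046)):
        Q=W[(W[...,2]>lo)&(W[...,2]<hi)&(W[...,1]>y0)&(W[...,1]<y1)&(abs(W[...,0]-.525)<.03)]
        if len(Q): print(n,nm,len(Q),Q.mean(0).round(4),Q.min(0).round(4),Q.max(0).round(4))
        if nm=='jaws': 
            h,e=np.histogram(Q[:,1],np.arange(-.06,.145,.003)); print([(round(float(a)*1000),int(c)) for a,c in zip(e,h) if c])
E
```

```text
[ 0.5213932  -0.14213683  0.19135277] [-0.08920081  1.04108625 -0.27572845]
a3.png neck 93 [0.5277 0.0798 0.0677] [0.5156 0.0744 0.0552] [0.5326 0.0906 0.0797]
a3.png top 77 [0.5229 0.0829 0.0896] [0.5124 0.0749 0.0861] [0.5313 0.0912 0.0924]
a3.png thumb 217 [ 0.5275 -0.021   0.0779] [ 0.5042 -0.0267  0.0651] [ 0.5441 -0.0124  0.0837]
a3.png jaws 895 [0.5272 0.0523 0.0433] [ 0.4954 -0.0289  0.04  ] [0.553 0.132 0.046]
[(-30, 23), (-27, 30), (-24, 10), (-21, 9), (-18, 10), (-15, 8), (-12, 11), (-9, 18), (-6, 19), (-3, 28), (0, 33), (3, 38), (6, 35), (9, 38), (12, 42), (15, 31), (18, 39), (21, 37), (24, 1), (63, 7), (66, 16), (69, 19), (72, 21), (75, 18), (78, 15), (81, 10), (84, 11), (87, 7), (90, 9), (93, 11), (96, 10), (99, 8), (102, 1), (108, 31), (111, 33), (114, 35), (117, 38), (120, 36), (123, 31), (126, 40), (129, 27), (132, 1)]
a5.png neck 95 [0.5275 0.0862 0.0677] [0.5155 0.0804 0.0553] [0.5323 0.0972 0.0798]
a5.png top 82 [0.5229 0.0885 0.0897] [0.5122 0.0801 0.0861] [0.5316 0.0983 0.0922]
a5.png thumb 213 [ 5.273e-01 -2.000e-04  7.780e-02] [ 0.505  -0.0058  0.0656] [0.5443
[... 966 characters left out ...]
, 6), (6, 6), (9, 3), (12, 6), (15, 7), (18, 8), (21, 2), (60, 2), (63, 19), (66, 16), (69, 7), (72, 3), (75, 5), (78, 2), (87, 2), (90, 1), (105, 1), (108, 16), (111, 10), (114, 7), (117, 8), (120, 3), (123, 7), (126, 5), (129, 5)]
b5.png thumb 108 [ 0.5082 -0.0047  0.0765] [ 0.4997 -0.0087  0.0656] [0.5181 0.0057 0.084 ]
b5.png jaws 196 [0.5146 0.0164 0.0439] [ 0.4951 -0.0118  0.0401] [0.5476 0.1299 0.046 ]
[(-12, 21), (-9, 60), (-6, 24), (-3, 9), (0, 8), (3, 7), (6, 2), (9, 2), (12, 6), (18, 3), (21, 4), (24, 2), (27, 3), (30, 4), (33, 3), (36, 4), (39, 6), (42, 2), (66, 1), (75, 1), (78, 1), (81, 2), (84, 2), (108, 2), (111, 1), (114, 4), (117, 3), (120, 2), (123, 3), (126, 2), (129, 2)]
```

View pics/c5.png

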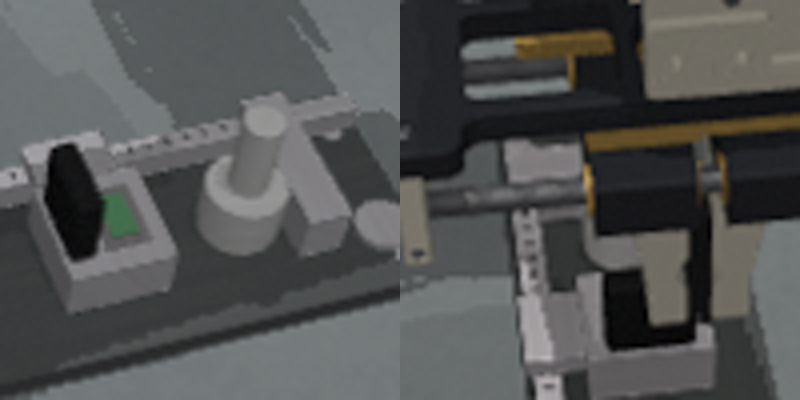

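The jaw got dragged back by about 26 mm: the fingers had pressed down on it while retreating. The spindle at (245,190) on the left still stands against the fixed jaw. I'll push again higher on the block, with fingertips at about z 0.066, keeping the vertical force near zero.

>>> move_arm:
  rows: "0 0 0 -0.02 0 0.03 0;0 0 0 -0.03 0 0.035 0;0 0 0 -0.03 0 0.03 0;0 0 0 -0.02 0 0.022 0;0 0 0 -0.01 0 0 0;0 0 0 0 0 0 0;0 0 0 0 0 0 0"

```text
t: 19.05
eef_pos: [0.5225, -0.0325, 0.0756]
ee_rot: [-3.14, 0.0, -1.572]
force: [0.4, 0.8, -0.4]
width: 0.0003
gripper_force: 0.0
```

>>> move_arm:
  rows: "0 0 0 -0.004 0 0 0;0 0 0 -0.004 0 0 0;0 0 0 -0.003 0 0 0;0 0 0 -0.003 0 0 0;0 0 0 -0.003 0 0 0;0 0 0 -0.003 0 0 0;0 0 0 0 0 0 0"

```text
t: 19.92
eef_pos: [0.522, -0.0122, 0.0748]
ee_rot: [-3.142, 0.0, -1.571]
force: [-0.7, -0.5, 0.1]
width: 0.0007
gripper_force: 0.0
```

>>> move_arm:
  rows: "0 0 0 -0.003 0 0 0;0 0 0 -0.003 0 0 0;0 0 0 -0.003 0 0 0;0 0 0 -0.002 0 0 0;0 0 0 -0.002 0 0 0;0 0 0 -0.002 0 0 0;0 0 0 -0.001 0 0 0;0 0 0 0 0 0 0"

```text
t: 20.92
eef_pos: [0.522, 0.0036, 0.0748]
ee_rot: [-3.142, 0.0, -1.572]
force: [-0.9, -0.7, -0.3]
width: 0.0002
gripper_force: 0.0
```

>>> move_arm:
  rows: "0 0 0 -0.001 0 0 0;0 0 0 -0.001 0 0 0;0 0 0 0 0 0 0"

```text
t: 21.3
eef_pos: [0.522, 0.0056, 0.0748]
ee_rot: [-3.142, 0.0, -1.572]
force: [0.0, 0.6, -0.1]
width: 0.0006
gripper_force: 0.0
```

>>> move_arm:
  rows: "0 0 0 -0.001 0 0 0;0 0 0 -0.001 0 0 0;0 0 0 -0.001 0 0 0;0 0 0 0 0 0 0"

```text
t: 21.8
eef_pos: [0.522, 0.0086, 0.0748]
ee_rot: [-3.142, -0.0, -1.572]
force: [-0.3, 0.2, -0.0]
width: 0.0007
gripper_force: 0.0
```

```bash
python3 - <<'E'
from h import *
a,_=look('scene','a6.png'); b,_=look('side','b6.png')
f=lambda p:cv2.resize(p,(400,400),interpolation=cv2.INTER_CUBIC)
cv2.imwrite('pics/c6.png',np.hstack([f(a[150:250,310:410]),f(b[90:190,215:315])]))
print(arm.get_state()['eef_pos'],arm.get_state()['force'])
E
```

```text
[0.52197497 0.00856353 0.07476962] [ 0.30173789 -0.64139146 -0.59204759]
```

View pics/c6.png

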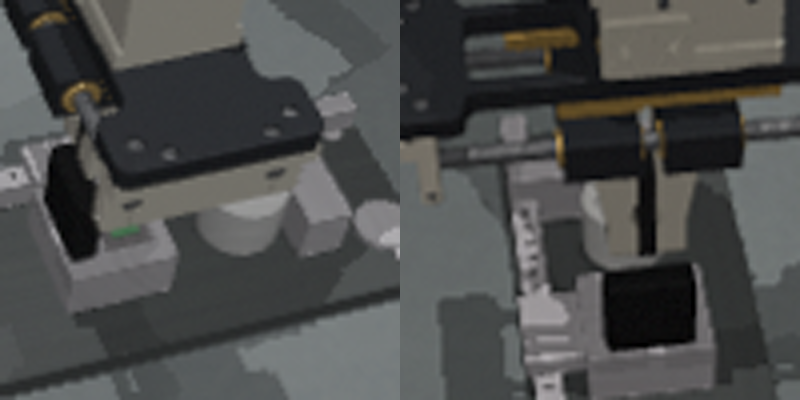

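The fingers are now past the block, above and in front of it, so the tips sit higher than I assumed. I'm checking where they really are.

```bash
python3 - <<'E'
from h import *
print(arm.finger_overhang, arm.get_state()['q'])
for n in ('b6.png','a6.png'):
    W=cloud(n)
    if n[0]=='b':
        for u in (215+int(x/4) for x in (620,635,648,660,675) ):
            u-=100
            print(u,[(v,*(W[v,u]*1000).round(0)) for v in range(136,178,3)])
    else:
        for u in (310+22,310+27,310+32,310+38): print(u,[(v,*(W[v,u]*1000).round(0)) for v in range(184,216,3)])
E
```

```text
0.008 [ 3.92612173e-01  2.38292060e-01 -4.97883838e-01 -9.14531922e-06
 -8.34654709e-01 -3.93631881e-01]
270 [(136, np.float64(510.0), np.float64(-1.0), np.float64(136.0)), (139, np.float64(510.0), np.float64(-0.0), np.float64(129.0)), (142, np.float64(509.0), np.float64(-5.0), np.float64(127.0)), (145, np.float64(509.0), np.float64(-1.0), np.float64(117.0)), (148, np.float64(509.0), np.float64(-1.0), np.float64(109.0)), (151, np.float64(509.0), np.float64(-1.0), np.float64(103.0)), (154, np.float64(515.0), np.float64(68.0), np.float64(28.0)), (157, np.float64(509.0), np.float64(4.0), np.float64(85.0)), (160, np.float64(508.0), np.float64(-4.0), np.float64(85.0)), (163, np.float64(508.0), np.float64(-7.0), np.float64(81.0)), (166, np.float64(508.0), np.float64(-6.0), np.float64(73.0)), (169, np.float64(508.0), np.float64(-8.0), np.float64(67.0)), (172, np.float64(508.0), np.float64(-6.0), np.float64(58.0)), (175, np.float64(507.0), np.float64(-8.0), np.float64(53.0))]
273 [(136, np.float64(515.0), np.float64(-1.0), np.float64(135.0)), (139, np.float64(515.0), np.float64(-3.0), np.flo
[... 5475 characters left out ...]
]
348 [(184, np.float64(605.0), np.float64(-12.0), np.float64(202.0)), (187, np.float64(611.0), np.float64(-14.0), np.float64(203.0)), (190, np.float64(617.0), np.float64(-16.0), np.float64(204.0)), (193, np.float64(619.0), np.float64(-17.0), np.float64(200.0)), (196, np.float64(619.0), np.float64(-15.0), np.float64(193.0)), (199, np.float64(610.0), np.float64(-9.0), np.float64(174.0)), (202, np.float64(610.0), np.float64(-8.0), np.float64(167.0)), (205, np.float64(530.0), np.float64(40.0), np.float64(44.0)), (208, np.float64(538.0), np.float64(37.0), np.float64(46.0)), (211, np.float64(542.0), np.float64(36.0), np.float64(43.0)), (214, np.float64(549.0), np.float64(33.0), np.float64(44.0))]
```

With the fingers closed, the tips are really at about TCP + 22 mm, so the first push only caught the block's top edge. I'm rising, going back behind the block, and pushing at TCP z of about 0.045.

>>> move_arm:
  rows: "0 0 0 0 0 -0.02 0;0 0 0 0.02 0 0 0;0 0 0 0.025 0 0 0;0 0 0 0.01 0 0 0;0 0 0 0 0 0.025 0;0 0 0 0 0 0.025 0;0 0 0 0 0 0 0;0 0 0 0 0 0 0"

```text
t: 22.9
eef_pos: [0.5225, -0.0463, 0.0455]
ee_rot: [-3.141, -0.0, -1.571]
force: [0.4, -0.7, -0.6]
width: 0.0002
gripper_force: 0.0
```

>>> move_arm:
  rows: "0 0 0 -0.006 0 0 0;0 0 0 -0.005 0 0 0;0 0 0 -0.005 0 0 0;0 0 0 -0.004 0 0 0;0 0 0 -0.004 0 0 0;0 0 0 -0.004 0 0 0;0 0 0 -0.004 0 0 0;0 0 0 0 0 0 0"

```text
t: 23.9
eef_pos: [0.522, -0.0142, 0.0447]
ee_rot: [3.142, 0.0, -1.572]
force: [0.1, -0.6, 0.1]
width: 0.0007
gripper_force: 0.0
```

>>> move_arm:
  rows: "0 0 0 -0.003 0 0 0;0 0 0 -0.003 0 0 0;0 0 0 -0.003 0 0 0;0 0 0 -0.003 0 0 0;0 0 0 -0.003 0 0 0;0 0 0 -0.002 0 0 0;0 0 0 -0.002 0 0 0;0 0 0 0 0 0 0"

```text
t: 24.9
eef_pos: [0.5221, 0.0048, 0.0447]
ee_rot: [-3.141, 0.0, -1.572]
force: [0.2, -0.3, 0.4]
width: 0.0004
gripper_force: 0.2
```

>>> move_arm:
  rows: "0 0 0 -0.001 0 0 0;0 0 0 -0.001 0 0 0;0 0 0 -0.001 0 0 0;0 0 0 0 0 0 0"

```text
t: 25.4
eef_pos: [0.5221, 0.0075, 0.0448]
ee_rot: [-3.141, -0.0, -1.572]
force: [0.4, -2.1, -0.8]
width: 0.0007
gripper_force: 1.1
```

>>> move_arm:
  rows: "0 0 0 -0.001 0 0 0;0 0 0 -0.001 0 0 0;0 0 0 0 0 0 0"

```text
t: 25.78
eef_pos: [0.522, 0.0078, 0.0448]
ee_rot: [3.141, -0.002, -1.571]
force: [3.5, -12.3, -1.0]
width: 0.0006
gripper_force: 6.3
```

>>> move_arm:
  rows: "0 0 0 -0.0007 0 0 0;0 0 0 0 0 0 0"

```text
t: 26.02
eef_pos: [0.522, 0.0079, 0.0448]
ee_rot: [3.141, -0.003, -1.571]
force: [5.3, -15.9, -2.1]
width: 0.0004
gripper_force: 8.1
```

>>> move_arm:
  rows: "0 0 0 -0.0006 0 0 0;0 0 0 0 0 0 0"

```text
t: 26.28
eef_pos: [0.522, 0.008, 0.0448]
ee_rot: [3.141, -0.004, -1.571]
force: [4.9, -19.4, -1.7]
width: 0.0007
gripper_force: 9.7
```

That's a firm nip at 19 N with no vertical load. I'm backing straight off, then checking.

>>> move_arm:
  rows: "0 0 0 0.002 0 0 0;0 0 0 0.003 0 0 0;0 0 0 0.01 0 0 0;0 0 0 0.02 0 0 0;0 0 0 0.03 0 -0.01 0;0 0 0 0.03 0 -0.05 0;0 0 0 0.03 0 -0.05 0;0 0 0 0 0 0 0"

```text
t: 27.28
eef_pos: [0.5244, -0.1158, 0.1591]
ee_rot: [-3.134, 0.0, -1.573]
force: [0.1, 0.1, -0.8]
width: 0.0004
gripper_force: 0.0
```

```bash
python3 - <<'E'
from h import *
a,_=look('scene','a7.png'); b,_=look('side','b7.png')
cv2.imwrite('pics/c7.png',cv2.resize(a[150:320,140:420],(800,486),interpolation=cv2.INTER_CUBIC))
print(arm.get_state()['eef_pos'],arm.get_state()['t'])
W=cloud('a7.png')
for nm,y0,y1,lo,hi in(('top',.05,.12,.086,.095),('thumb',-.06,.06,.065,.084)):
    Q=W[(W[...,2]>lo)&(W[...,2]<hi)&(W[...,1]>y0)&(W[...,1]<y1)&(abs(W[...,0]-.525)<.03)]
    print(nm,len(Q),Q.min(0).round(4),Q.max(0).round(4))
E
```

```text
[ 0.52180066 -0.11444459  0.15511228] 27.375
top 83 [0.5119 0.0801 0.0861] [0.5317 0.0971 0.0918]
thumb 221 [0.5037 0.0197 0.0652] [0.5435 0.0343 0.0839]
```

View pics/c7.png

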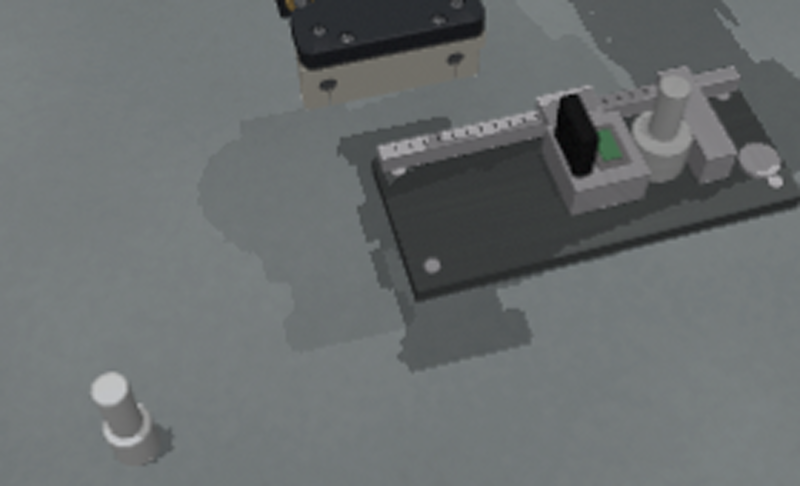

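The jaw at (590,150) is shut on the spindle standing at (665,125) against the fixed jaw. The thumb block moved 46.4 mm in all, and the thin spindle at (125,420) hasn't moved. Handing in.

```bash
python3 -c "
from station import arm
print(arm.job_done())"
```

```text
the job is handed in; nothing more can be done
None
```

The job is handed in: the thicker spindle stands thick end down against the fixed jaw with the sliding jaw shut on it (nipped at about 19 N), after a first push slipped off the block and dragged the jaw back open, so I shut it a second time; the thinner spindle was not touched.

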